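# Seat the chamber plate on the pins of a recording stage

### The job

Without picking it up, push the loose metal chamber plate along the raised deck of the recording stage until its two holes drop over the two locating pins and it lies flat, fully down on the lower seat. Only push it with the fingertips: never lift or tip it, and leave the glassware and other things on the bench where they are.

Things in the scene. Friction and masses are not known exactly. Their poses are not given: they have to be found in the camera images.
- stage: Dark steel recording stage, fixed, turned up to 0.25 rad. Origin: on the bench top, directly below the seat's centre. z up; the plate is slid along its +y. Seat (pale grey lower floor with the pins): 21 mm above the bench, y -66 to +80 mm, x -85 to +51 mm. No walls but the fence at +x. Two levelling feet stick out to x = -109 mm, 22 mm high.
- deck (a point): Centre of the stage's raised flat deck, 30 mm above the bench, at x = -17, y = -158 mm of the stage. The deck spans y -250 to -66 mm, x -85 to +51 mm of the stage; at y = -66 it steps down 9 mm to the seat.
- fence (a point): On the inner face of the straight side fence, at its top (44 mm above the bench), at x = +51, y = -85 mm of the stage. The fence is 16 mm thick and runs along y from -250 to +80 mm. It squares the plate: a plate lying against it and slid along +y meets the pins with its holes in line (1 mm is left between seated plate and fence).
- pin_a (a point): Foot centre, at seat level (21 mm above the bench), of the upright locating pin at x = -34, y = 0 mm in the stage frame. Both pins are brass, 10 mm in diameter, 8 mm high (tops 1 mm below deck level), the upper 4 mm tapering to a 5 mm wide blunt tip.
- pin_b (a point): The same for the other pin, at x = +34, y = 0 mm in the stage frame.
- plate: Loose aluminium chamber plate, 0.25 to 0.45 kg, 100 mm (its x) by 120 mm (its y) by 6 mm. Origin: centre of its underside. It starts flat on the deck, turned up to 0.2 rad from the stage's axes, 12 to 40 mm off its seated line in x and 125 to 170 mm short of home in y. Home: axes as the stage's, origin 21 mm above the stage's origin. A round steel chamber, 46 mm wide, stands at y = -26 mm.
- near_lip (a point): Middle of the top of the upright lip along the plate's whole -x edge: 6 mm thick, outer face at x = -50 mm, top 26 mm above the plate's underside. Good to push against.
- rear_lip (a point): The same for the lip along the plate's -y edge, outer face at y = -60 mm. The plate's centre of mass lies about 14 mm behind its middle (towards this lip), so it stays level while bridging from deck to pin tops. 6 mm short of home its rear edge drops off the deck; 6 mm more sliding lets the holes fall over the pins.
- hole_a (a point): Centre of the plate's 12.5 mm through hole at x = -34, y = 0 mm of the plate, on its underside. It belongs on pin_a.
- hole_b (a point): Centre of the plate's other 12.5 mm through hole at x = +34, y = 0 mm of the plate, on its underside. It belongs on pin_b.
- beaker: Bystander: open glass beaker, 68 mm wide, 85 mm high, beyond the fence. Origin: centre of its underside.
- jar: Bystander: white jar, 48 mm wide, 62 mm high, standing off the deck's -y end. Origin: centre of its underside.
- vial: Bystander: small amber vial, 26 mm wide, 48 mm high, on the bench on the -x side of the seat. Origin: centre of its underside.
- driver: Bystander: screwdriver, 170 mm long, lying on the bench. Origin: under its middle.
- soap: Bystander: white bottle, 62 mm wide, 150 mm high. Origin: centre of its underside.
- tipbox: Bystander: box of pipette tips, 120 by 85 by 63 mm. Origin: centre of its underside.
Not all that is in view belongs to the job. Several things have the shape of the plate; the one meant has the colours described above.

How it is judged:
By the outcome, as a careful person would: the job done as asked, in the order asked, and still so for the second after the job is handed in, with the robot touching nothing.
It also fails if it takes over 45 s, if anything falls off the work surface, if the arm or the gripper's body presses on something with over 40 N, if the wrist force passes 120 N, or if a joint passes its speed limit or range.

### The arm

A 6-joint arm with a two-finger parallel gripper is mounted at the origin on the work surface. World frame = base frame: x ahead of the robot, y to its left, z up, the work surface at z = 0. Lengths are in m, angles in rad, forces in N, time in s.
With the tool pointing down it reaches from about 0.35 to 0.725 m from the base axis. Payload 6 kg.
Tool frame: the origin (TCP) lies midway between the tips of the shut fingers; the grasp point (between the pads) lies robot.grip_depth behind it (robot.grip_depth is the distance from the TCP to the grasp point, in m); z points along the fingers, y is the line along which they close (so a half turn about z gives the same grasp; the last joint's range is limited). The gripper opens to 85 mm and grips with 20 to 120 N. Pads are 22 mm wide; open, the fingers measure 114 mm over their backs; the gripper's body (76 mm by 85 mm) begins 54 mm behind the grasp point. The pads swing forward as they close: fully open they stand 13 mm farther back than shut.
Start: joints at [1.503, 0.04, 0.085, 0, -1.615, -0.334], TCP at [0.235, 0.552, 0.231] pointing down, gripper open.
Joint ranges: [-2.56, 2.56], [-1.29, 2.01], [-1.08, 1.49], [-3.29, 1.98], [-2.81, -0.18], [-2.99, 2.99]. Speed limits (rad/s): [2.57, 2.57, 3.01, 3.14, 3.14, 3.14].

### API

Orientations are given as a unit quaternion [x, y, z, w].
In Python, from station import status, imaging, close_job, robot gives the robot as it stands.
- The arm moves only by the shell command python3 -m crank 'ROWS'. ROWS is a JSON object of lists of equal length, an entry for each row: "translation": the shift along the tool's x, y, z as a fraction of full scale, a list of three; "roll": the turn about the tool's z as a fraction of full scale; "jaw": the closure, from 0 (fully open) to 1 (shut). In form: {"translation": [[tx, ty, tz], ...], "roll": [roll, ...], "jaw": [jaw, ...]}. A call has 1 to 10 rows; each row shifts and turns the commanded pose from where the row before left it, along the tool's axes as they then stand; what a row does not reach is not made up. Full scale, the value 1, is 0.03 m for a shift and 0.12 rad for a turn. A row lasts 1/12 s, in which the tool goes at most 41.7 mm and 7.16 degrees, less where a joint would pass 70% of its speed; a pose out of reach is approached as far as the arm can. A call with a number of a shift or a turn outside -1 to 1 is refused whole. A call with a gripper value outside its range is refused whole. The fingers move at their own pace and stop on an object; the grip force is fixed at half the most. Time passes only in rows, so rows that do not move let the fingers close. It gives the time, the measured TCP pose, the force, the opening and the grip force at its end, in the units of the state.
- status.state(): the state, without advancing time (a new reading comes with each control period).
- imaging.read_camera(name): name is "scene" or "top" or "wrist"; returns the picture (420x560x3 uint8, red, green, blue); there is no depth.
- imaging.get_calibration(name): a dict with "intrinsics" (3x3 intrinsics, pixels), "R" (3x3) and "t" (3): a world point X has camera coordinates R X + t. Camera axes: x right, y down, z forward; pixel columns grow to the right and rows downward; lengths in m; the calibration is good to about 2 mm. A picture is of the moment at which its call begins: read the wrist's pose just before it. get_calibration takes no time and is no camera call; for the wrist camera it gives the pose at the moment of the call.
- close_job(): hands the job in; it is judged then, once.
The state is a dict: "t": time; "joint_positions": joint angles; "joint_vel": joint speeds; "effort": joint torques, N m; "tool_pos": TCP position; "tool_rot": TCP orientation; "ft_force": force on the tool from outside, world axes, zero at the start; "ft_torque": the same for the moment, N m; "opening": opening from 0.0 (shut) to 1.0 (fully open); "grasp_force": force on a finger pad.
Only numpy, scipy, OpenCV 4.12 (cv2) and the standard library are available. Lean on these libraries where they do the work, as an engineer would, in place of code of your own. Each camera call takes 0.05 s, during which the arm holds its last target. There are 200 camera calls.

## Working session

There is one attempt and no reset: what is moved stays moved. The work goes in short steps, Python scripts to look and compute and a shell command to move; the robot and the scene stay as the last step left them, time stands still between calls to the robot, and variables do not carry over. Pictures are saved under pics/ and viewed, at most 10 in all, crops included, and the job is handed in when it is done.

```bash
mkdir -p pics; ls
python3 - <<'E'
from station import status, imaging, robot
import cv2
print(status.state())
for n in ("scene","top"):
    im=imaging.read_camera(n); cv2.imwrite(f"pics/{n}0.png",im[:,:,::-1]); print(n,imaging.get_calibration(n))
print(robot, robot.grip_depth)
E
```

```text
pics
{'t': 0.0, 'joint_positions': array([ 1.50270914e+00,  4.08544422e-02,  8.37931377e-02, -4.79754399e-04,
       -1.61547923e+00, -3.33675961e-01]), 'joint_vel': array([-8.12311264e-04,  1.51256528e-03, -1.40378995e-03, -9.02206500e-04,
        4.78294565e-04,  7.65370432e-05]), 'effort': array([ 1.36177343e-03, -3.68211257e+01,  3.47428393e+01,  6.93277180e+00,
       -5.33790066e-03, -4.60903166e-06]), 'tool_pos': array([0.23442889, 0.55195369, 0.23024182]), 'tool_rot': array([ 9.79892751e-01, -1.99522878e-01, -1.22066707e-04,  8.96155899e-04]), 'ft_force': array([ 0.2059673 ,  0.22058945, -0.64129646]), 'ft_torque': array([-0.03562508, -0.03842956, -0.05061916]), 'grasp_force': 0.0, 'opening': 0.9961600445003004}
scene {'intrinsics': array([[466.83442097,   0.        , 276.84883714],
       [  0.        , 466.83442097, 212.92863916],
       [  0.        ,   0.        ,   1.        ]]), 'R': array([[-0.29209261,  0.95633922, -0.00985936],
       [ 0.70736821,  0.20908884, -0.67521261],
       [-0.64367082, -0.20419881, -0.73755727]]), 't': array([ 0.06591582, -0.3003163 ,  1.53806724])}
top {'intrinsics': array([[383.94345801,   0.        , 276.40753782],
       [  0.        , 383.94345801, 216.86410952],
       [  0.        ,   0.        ,   1.        ]]), 'R': array([[-0.00528927, -0.99998458,  0.00169265],
       [-0.99573272,  0.00511081, -0.09214248],
       [ 0.09213241, -0.00217279, -0.99574439]]), 't': array([0.06685027, 0.46738211, 1.16944428])}
<Robot object at 0x7f32203a7b60> 0.0187
```

View pics/scene0.png

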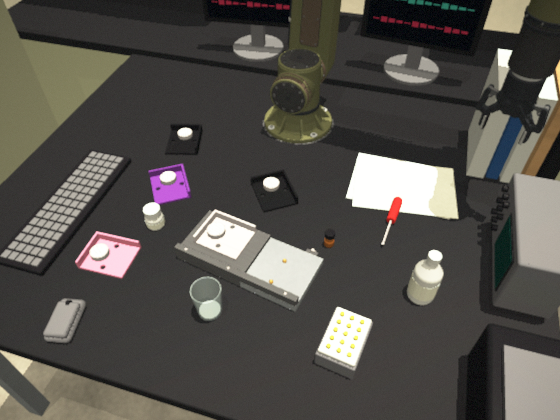

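View pics/top0.png

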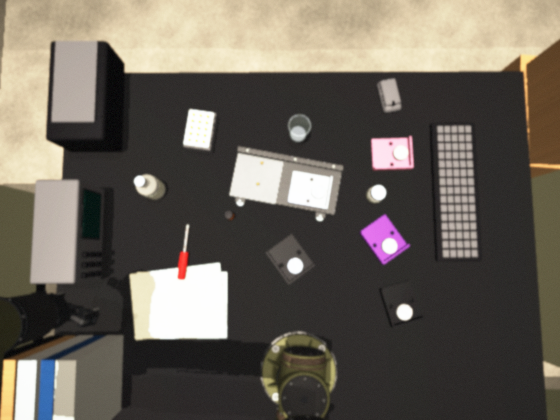

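The plate candidates in the scene view are:
- black (184,138)
- purple (168,183)
- dark grey (273,188)
- pink (108,255)
- bare aluminium on the stage deck (220,235), which is top (311,188)

I choose the aluminium one on the deck. The pins are at top ~(260,175), and the fence is on the far (+x) side. Next I make a close crop and a coarse localisation.

```bash
cat > h.py <<'E'
from station import status, imaging, robot
import cv2, numpy as np
from scipy.spatial.transform import Rotation as Rot
def cast(cal,uv,z):
    K,R,t=cal["intrinsics"],cal["R"],cal["t"]
    c=-R.T@t; uv=np.atleast_2d(np.array(uv,float))
    d=(np.linalg.inv(K)@np.c_[uv,np.ones(len(uv))].T).T@R
    return c+d*((z-c[2])/d[:,2])[:,None]
def proj(cal,X):
    p=np.atleast_2d(X)@cal["R"].T+cal["t"]; p=p@cal["intrinsics"].T
    return p[:,:2]/p[:,2:]
def tool():
    s=status.state(); return s["tool_pos"],Rot.from_quat(s["tool_rot"]).as_matrix()
E
python3 - <<'E'
from h import *
im=cv2.imread("pics/top0.png"); cal=imaging.get_calibration("top")
hsv=cv2.cvtColor(im,cv2.COLOR_BGR2HSV)
m=cv2.inRange(hsv,(15,70,90),(35,255,255)); m[:140]=0;m[220:]=0;m[:,:225]=0;m[:,350:]=0
n,_,st,ce=cv2.connectedComponentsWithStats(m)
for i in range(1,n): print(st[i],ce[i],cast(cal,ce[i],.027))
g=cv2.inRange(cv2.cvtColor(im,cv2.COLOR_BGR2GRAY),150,255); g[:145]=0;g[220:]=0;g[:,:225]=0;g[:,350:]=0
for c in cv2.findContours(g,0,2)[0]:
    if cv2.contourArea(c)>300:
        b=cv2.minAreaRect(c); print(b, cast(cal,cv2.boxPoints(b),.03).round(3))
print(cast(cal,[[242,150],[342,166]],.044))
wc=imaging.get_calibration("wrist"); p,R=tool(); print("wrist cam in tool",R.T@(-wc["R"].T@wc["t"]-p),"axes in tool\n",wc["R"]@R, wc["intrinsics"]); print(R)
cv2.imwrite("pics/crop.png",cv2.resize(im[135:235,215:355],None,fx=5,fy=5,interpolation=2))
E
```

```text
[261 162   2   2   4] [261.5 162.5] [[0.63825283 0.11015832 0.027     ]]
[257 183   2   2   4] [257.5 183.5] [[0.57180297 0.1227207  0.027     ]]
((283.7200012207031, 187.04000854492188), (105.54241180419922, 51.69789123535156), 10.304845809936523) [[ 0.511  0.216  0.03 ]
 [ 0.671  0.188  0.03 ]
 [ 0.609 -0.135  0.03 ]
 [ 0.45  -0.104  0.03 ]]
[[ 0.6738484   0.16976858  0.044     ]
 [ 0.62202792 -0.13851107  0.044     ]]
wrist cam in tool [ 0.0735216   0.00027369 -0.14253332] axes in tool
 [[ 4.18811450e-04  9.99999334e-01  1.07514042e-03]
 [-9.58031620e-01  7.09436631e-04 -2.86661669e-01]
 [-2.86662241e-01 -9.09961326e-04  9.58031279e-01]] [[304.75104822   0.         277.42979048]
 [  0.         304.75104822 212.89262303]
 [  0.           0.           1.        ]]
[[ 9.20364637e-01 -3.91060967e-01 -5.04698156e-04]
 [-3.91061278e-01 -9.20363488e-01 -1.45814743e-03]
 [ 1.05718787e-04  1.53939523e-03 -9.99998810e-01]]
```

View pics/crop.png

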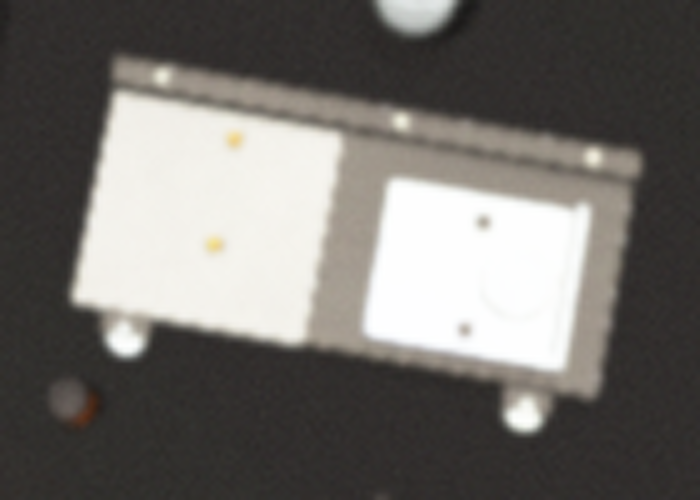

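The crop confirms the bare aluminium plate on the deck. Its holes are at crop (483,222) and (465,330), the rear lip is on the right, and the brass pins are at (234,140) and (214,245). Now I bring the wrist camera over it.

```bash
python3 -m crank '{"translation":[[0.94,0.9,0],[0.94,0.9,0],[0.94,0.9,0],[0.94,0.9,0],[0.94,0.9,0],[0.94,0.9,0],[0.94,0.9,0],[0.94,0.9,0],[0.94,0.9,0],[0.94,0.9,0]],"roll":[0,0,0,0,0,0,0,0,0,0],"jaw":[0,0,0,0,0,0,0,0,0,0]}'; python3 -m crank '{"translation":[[0.94,0.9,0],[0.94,0.9,0],[0.94,0.9,0],[0.94,0.9,0],[0.94,0.9,0],[0,0,0],[0,0,0],[0,0,0],[0,0,0]],"roll":[0,0,0,0,0,-0.9,-0.9,0,0],"jaw":[0,0,0,0,0,0,0,0,0]}'
python3 - <<'E'
from h import *
p,R=tool(); print(p,R[:,0])
im=imaging.read_camera("wrist"); cv2.imwrite("pics/w1.png",im[:,:,::-1])
E
```

```text
t: 0.93
tool_pos: [0.3886, 0.1916, 0.2312]
tool_rot: [0.98, -0.199, -0.0, -0.0]
ft_force: [0.8, -0.5, -0.9]
opening: 0.998
grasp_force: 0.0
t: 1.68
tool_pos: [0.4654, 0.0139, 0.231]
tool_rot: [0.996, -0.094, -0.0, 0.0]
ft_force: [0.0, -0.0, -0.4]
opening: 1.004
grasp_force: 0.0
[0.46543342 0.01394254 0.23099865] [ 9.82158724e-01 -1.88053153e-01 -5.02123960e-04]
```

View pics/w1.png

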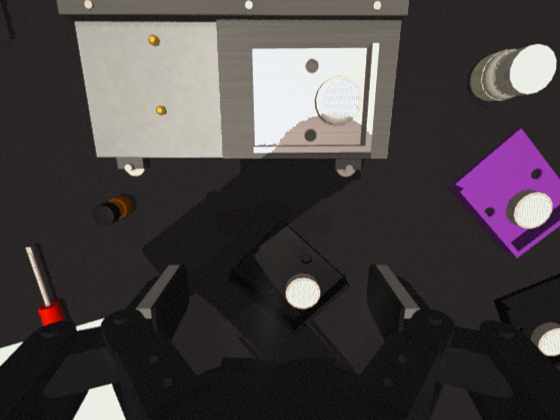

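The wrist view is clear. The pins are at (153,40) and (161,110), the plate holes at (312,66) and (310,135), the near lip runs along row ~148, and the rear lip is near column ~372. Now I measure them.

```bash
cat >> h.py <<'E'
def refine(im,uv,kind,r=9):
    u,v=map(int,uv); c=im[v-r:v+r+1,u-r:u+r+1]
    if kind=="pin":
        m=cv2.inRange(cv2.cvtColor(c,cv2.COLOR_BGR2HSV),(12,90,60),(40,255,255))
    else:
        g=cv2.cvtColor(c,cv2.COLOR_BGR2GRAY); _,m=cv2.threshold(g,0,255,cv2.THRESH_BINARY_INV+cv2.THRESH_OTSU)
    n,_,st,ce=cv2.connectedComponentsWithStats(m)
    i=1+np.argmax(st[1:,4]); return ce[i]+[u-r,v-r],st[i][4]
S0=None
def to_stage(o,th,X):
    c,s=np.cos(th),np.sin(th); return (np.asarray(X)[...,:2]-o)@np.array([[c,-s],[s,c]])
E
python3 - <<'E'
from h import *
im=cv2.imread("pics/w1.png"); cal=imaging.get_calibration("wrist")
pa,pb=[cast(cal,refine(im,q,"pin")[0],.026)[0] for q in((161,110),(153,40))]
ha,hb=[refine(im,q,"hole",8) for q in((310,135),(312,66))]; print(ha,hb)
ha,hb=[cast(cal,h[0],.035)[0] for h in(ha,hb)]
o=(pa+pb)[:2]/2; d=pb-pa; th=np.arctan2(d[1],d[0]); print("stage",o,th,np.linalg.norm(d))
fp=cast(cal,[[60,12],[408,12]],.044); print("fence",np.arctan2(fp[0]-fp[1],1)[:2], to_stage(o,th,fp), np.arctan2(-(fp[0]-fp[1])[0],(fp[0]-fp[1])[1]))
dd=hb-ha; print("holes",to_stage(o,th,ha),to_stage(o,th,hb),np.linalg.norm(dd),"yaw rel",np.arctan2(dd[1],dd[0])-th)
print("step edge etc",to_stage(o,th,cast(cal,[[218,22],[221,157],[402,20],[386,157]],.03)))
print("lips",to_stage(o,th,cast(cal,[[254,152],[365,152],[378,43],[374,151]],.056)))
print("jar top, vial top",to_stage(o,th,cast(cal,[533,69],.062)),to_stage(o,th,cast(cal,[105,212],.048)))
p,R=tool(); print("tool",to_stage(o,th,p),"tool x rel stage",np.arctan2(R[1,0],R[0,0])-th)
np.save("stage.npy",[*o,th])
E
```

```text
(array([310.        , 134.79279279]), np.int32(111)) (array([311.58273381,  65.58273381]), np.int32(139))
stage [0.6065027  0.11600043] -0.18889704997474244 0.06760055972491728
fence [0.06145258 0.31191042] [[ 0.05303426  0.07875664]
 [ 0.0531442  -0.24949696]] -0.18856211880095478
holes [-0.05949682 -0.1615526 ] [ 0.00848751 -0.16103098] 0.06798633624277567 yaw rel 0.007672475668563938
step edge etc [[ 0.04864828 -0.06747938]
 [-0.08378737 -0.06350257]
 [ 0.05045272 -0.24962705]
 [-0.08365518 -0.24758226]]
lips [[-0.07582281 -0.10244273]
 [-0.0757427  -0.21637444]
 [ 0.02433459 -0.22018401]
 [-0.07472636 -0.22551644]]
jar top, vial top [[ 0.00132878 -0.36531379]] [[-0.14258688  0.06573633]]
tool [-0.11948218 -0.12643399] tool x rel stage 0.00023631215227118418
```

Everything checks out: hole spacing is 68.0 mm, fence angle equals pin angle, and the deck edges match. Plate centre is at stage (-25.5, -161) mm with yaw about 0. I will go down beside the near lip at stage (-105, -172), then push +x by about 26 mm.

```bash
python3 -m crank '{"translation":[[0.25,0.75,0],[0.25,0.75,0.5],[0,0,1],[0,0,1],[0,0,1],[0,0,1],[0,0,1],[0,0,0.6],[0,0,0.4],[0,0,0]],"roll":[0,0,0,0,0,0,0,0,0,0],"jaw":[0.4,0.4,0.4,0.4,0.4,0.4,0.4,0.4,0.4,0.4]}'
python3 - <<'E'
from h import *
*o,th=np.load("stage.npy"); p,R=tool(); print(to_stage(o,th,p),p[2],np.arctan2(R[1,0],R[0,0])-th)
im=imaging.read_camera("wrist"); cv2.imwrite("pics/w2.png",im[:,:,::-1])
E
```

```text
t: 2.57
tool_pos: [0.4704, -0.0327, 0.0337]
tool_rot: [0.996, -0.093, -0.002, 0.001]
ft_force: [-1.3, 0.2, -0.3]
opening: 0.599
grasp_force: 0.0
[-0.10577999 -0.17161927] 0.03373305963261791 0.0023460963383912237
```

View pics/w2.png

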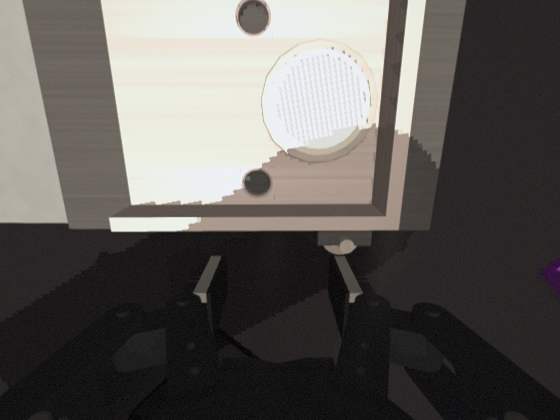

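The fingertips stand off the near lip, which spans cols 110–400 at row ~225. Both are within its length, so I push in +x.

```bash
python3 -m crank '{"translation":[[0.3,0,0],[0.2,0,0],[0.12,0,0],[0.12,0,0],[0.12,0,0],[0.12,0,0],[0.12,0,0],[0.12,0,0],[0.12,0,0],[0,0,0]],"roll":[0,0,0,0,0,0,0,0,0,0],"jaw":[0.4,0.4,0.4,0.4,0.4,0.4,0.4,0.4,0.4,0.4]}'
cat > chk.py <<'E'
from h import *
import sys
# approx hole positions come from an expected plate pose (stage frame, mm): x y
*o,th=np.load("stage.npy"); p,R=tool(); cal=imaging.get_calibration("wrist")
im=imaging.read_camera("wrist")[:,:,::-1].copy(); cv2.imwrite(f"pics/{sys.argv[1]}.png",im)
print("tool",to_stage(o,th,p).round(4),p[2].round(4),"yaw",np.arctan2(R[1,0],R[0,0])-th)
x,y,z=[float(a)/1000 for a in sys.argv[2:5]]
c,s=np.cos(th),np.sin(th); A=np.array([[c,-s],[s,c]]); H=[]
for sx in(-.034,.034):
    w=np.r_[A@[x+sx,y]+o,z+.005]; uv=proj(cal,w)[0]
    try:
        q,a=refine(im,uv,"hole",int(sys.argv[5])); h=to_stage(o,th,cast(cal,q,z+.005)[0]); H.append(h); print("hole",uv.round(),q.round(1),a,h.round(4))
    except Exception as e: print("lost",uv,e)
if len(H)==2:
    d=H[1]-H[0]; print("plate",((H[0]+H[1])/2).round(4),"yaw",np.arctan2(d[1],d[0]).round(4),"len",np.linalg.norm(d).round(4))
E
python3 chk.py w3 -2 -161 30 22
```

```text
t: 3.45
tool_pos: [0.5121, -0.0405, 0.037]
tool_rot: [0.996, -0.093, 0.0, 0.0]
ft_force: [-0.0, -0.7, 0.1]
opening: 0.605
grasp_force: 0.1
tool [-0.0633 -0.1714] 0.037 yaw 0.0026607940684637565
hole [256. 218.] [259.7 217.8] 480 [-0.0357 -0.1628]
hole [253.  69.] [256.8  68.6] 750 [ 0.0322 -0.1625]
plate [-0.0017 -0.1626] yaw 0.005 len 0.0679
```

```bash
python3 -m crank '{"translation":[[0.06,0,0],[0.06,0,0],[0.03,0,0],[0,0,0]],"roll":[0,0,0,0],"jaw":[0.4,0.4,0.4,0.4]}'; python3 chk.py w4 1 -161 30 22
```

```text
t: 3.83
tool_pos: [0.5145, -0.041, 0.0366]
tool_rot: [0.996, -0.093, -0.002, 0.0]
ft_force: [-10.4, 3.1, 8.8]
opening: 0.596
grasp_force: 5.7
tool [-0.0609 -0.1715] 0.0366 yaw 0.0030197273890811283
hole [256. 218.] [259.8 218.3] 483 [-0.0333 -0.1629]
hole [253.  67.] [256.7  68.1] 778 [ 0.0347 -0.1625]
plate [ 0.0007 -0.1627] yaw 0.0057 len 0.0681
```

The plate is against the fence (10 N, x = +0.7 mm). Next I back off, rise, move behind the rear lip and turn 90°.

```bash
python3 -m crank '{"translation":[[-0.4,0,0],[0,0,-0.8],[0,0,-1],[0,0,-1],[0.5,0.9,0],[1,0.95,0],[0.93,0.97,0],[0,0,0],[0,0,0],[0,0,0]],"roll":[0,0,0,0,0,0,0,-1,-1,-1],"jaw":[0.4,0.4,0.4,0.4,0.4,0.4,0.4,0.4,0.4,0.4]}';python3 -m crank '{"translation":[[0,0,0],[0,0,0],[0,0,0],[0,0,0],[0,0,0],[0,0,0],[0,0,0],[0,0,0],[0,0,0],[0,0,0]],"roll":[-1,-1,-1,-1,-1,-1,-1,-1,-1,-1],"jaw":[0.4,0.4,0.4,0.4,0.4,0.4,0.4,0.4,0.4,0.4]}';python3 -m crank '{"translation":[[0,0,0],[0,0,0]],"roll":[-0.07,0],"jaw":[0.4,0.4]}'; python3 chk.py w5 1 -162 30 14; python3 -c "
from station import status;print(status.state()['joint_positions'])"
```

```text
t: 4.72
tool_pos: [0.5605, -0.1366, 0.1197]
tool_rot: [0.996, 0.089, -0.0, 0.0]
ft_force: [0.2, -0.3, 0.1]
opening: 0.6
grasp_force: 0.0
t: 5.55
tool_pos: [0.5605, -0.1357, 0.1204]
tool_rot: [0.771, 0.637, 0.0, 0.0]
ft_force: [-0.1, -0.6, -0.3]
opening: 0.601
grasp_force: 0.0
t: 5.72
tool_pos: [0.5603, -0.1356, 0.1204]
tool_rot: [0.771, 0.636, 0.0, 0.0]
ft_force: [0.1, -0.9, 0.3]
opening: 0.599
grasp_force: 0.0
tool [ 0.0019 -0.2558] 0.1204 yaw 1.568550370605793
hole [226.  90.] [225.6  91.2] 283 [-0.0335 -0.1625]
hole [324.  90.] [322.4  90.8] 285 [ 0.034  -0.1624]
plate [ 0.0003 -0.1625] yaw 0.0019 len 0.0675
[ 1.10453954e-01 -6.88420204e-03 -1.64751994e-01  1.81723129e-04
 -1.41260309e+00  2.83931640e+00]
```

View pics/w5.png

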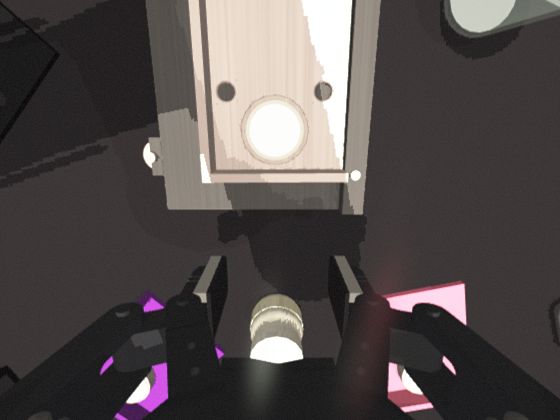

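The plate is still square at (0.3, -162.5) with yaw 0.002, and the fingers are centred behind the rear lip (row ~178). I descend and push +y, slowly enough to avoid overshoot.

```bash
python3 -m crank '{"translation":[[0,0,0.9],[0,0,0.9],[0,0,0.7],[0,0,0.37],[0,0,0],[0.3,0,0],[0.2,0,0],[0.15,0,0],[0.15,0,0],[0,0,0]],"roll":[0,0,0,0,0,0,0,0,0,0],"jaw":[0.4,0.4,0.4,0.4,0.4,0.4,0.4,0.4,0.4,0.4]}'; python3 chk.py w6 1 -160 30 20
```

```text
t: 6.6
tool_pos: [0.5655, -0.1113, 0.0355]
tool_rot: [0.77, 0.638, 0.001, 0.001]
ft_force: [-0.7, -0.2, -0.3]
opening: 0.599
grasp_force: 0.0
tool [ 0.0024 -0.2309] 0.0355 yaw 1.5722594327611819
hole [198. 126.] [196.7 125.6] 628 [-0.0336 -0.1599]
hole [349. 126.] [346.5 126.1] 707 [ 0.034 -0.16 ]
plate [ 0.0002 -0.16  ] yaw -0.0008 len 0.0676
```

Contact works: the tool-to-plate offset is -70.9 mm. I keep pushing to about y = -28.

```bash
python3 -m crank '{"translation":[[0.15,0,0],[0.2,0,0],[0.22,0,0],[0.22,0,0],[0.22,0,0],[0.22,0,0],[0.22,0,0],[0.22,0,0],[0.2,0,0],[0,0,0]],"roll":[0,0,0,0,0,0,0,0,0,0],"jaw":[0.4,0.4,0.4,0.4,0.4,0.4,0.4,0.4,0.4,0.4]}'; python3 chk.py w7 0.3 -104 30 20;  python3 -m crank '{"translation":[[0.2,0,0],[0.22,0,0],[0.22,0,0],[0.22,0,0],[0.22,0,0],[0.22,0,0],[0.22,0,0],[0.22,0,0],[0.22,0,0],[0.2,0,0]],"roll":[0,0,0,0,0,0,0,0,0,0],"jaw":[0.4,0.4,0.4,0.4,0.4,0.4,0.4,0.4,0.4,0.4]}'; python3 chk.py w8 0.3 -40 30 20
```

```text
t: 7.48
tool_pos: [0.5755, -0.0556, 0.0343]
tool_rot: [0.77, 0.638, 0.0, -0.0]
ft_force: [1.0, -0.4, -0.2]
opening: 0.602
grasp_force: 0.0
tool [ 0.0018 -0.1743] 0.0343 yaw 1.5723578668702938
hole [197. 127.] [197.5 126. ] 645 [-0.0337 -0.1035]
hole [349. 128.] [349.4 125.8] 661 [ 0.0344 -0.1032]
plate [ 0.0004 -0.1034] yaw 0.0034 len 0.068
t: 8.37
tool_pos: [0.5874, 0.0074, 0.0343]
tool_rot: [0.77, 0.638, 0.0, 0.0]
ft_force: [0.3, -2.3, 1.3]
opening: 0.597
grasp_force: 1.2
tool [ 0.0016 -0.1103] 0.0343 yaw 1.5715610668418476
hole [198. 128.] [198.1 126.4] 753 [-0.0335 -0.0395]
hole [349. 128.] [354.6 125.1] 452 [ 0.0366 -0.0389]
plate [ 0.0016 -0.0392] yaw 0.0093 len 0.0701
```

```bash
python3 -m crank '{"translation":[[0.16,0,0],[0.16,0,0],[0.16,0,0],[0.16,0,0],[0.16,0,0],[0.12,0,0],[0,0,0]],"roll":[0,0,0,0,0,0,0],"jaw":[0.4,0.4,0.4,0.4,0.4,0.4,0.4]}'; python3 chk.py w9 0.3 -12 30 20
```

```text
t: 9.0
tool_pos: [0.5926, 0.0348, 0.0342]
tool_rot: [0.77, 0.638, 0.0, -0.0]
ft_force: [-0.8, 0.3, 0.3]
opening: 0.598
grasp_force: 0.0
tool [ 0.0016 -0.0824] 0.0342 yaw 1.572157388591186
hole [198. 127.] [197.9 125.3] 763 [-0.0335 -0.0112]
hole [349. 127.] [349.6 125.2] 737 [ 0.0343 -0.011 ]
plate [ 0.0004 -0.0111] yaw 0.0027 len 0.0678
```

View pics/w9.png

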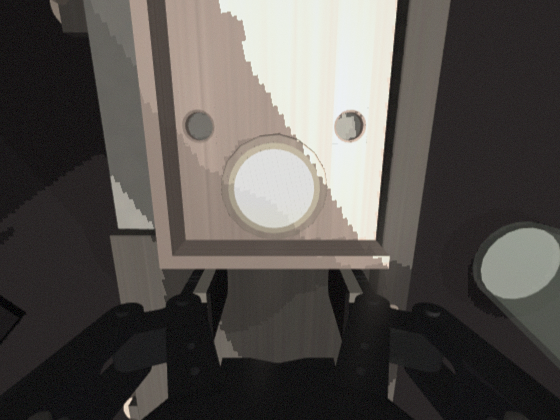

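The plate is level against the fence with its holes at (198,125) and (350,125), and about 11 mm remains. Final slow push.

```bash
python3 -m crank '{"translation":[[0.06,0,0],[0.06,0,0],[0.06,0,0],[0.06,0,0],[0.06,0,0],[0.03,0,0],[0,0,0]],"roll":[0,0,0,0,0,0,0],"jaw":[0.4,0.4,0.4,0.4,0.4,0.4,0.4]}'; python3 chk.py w10 0.3 -1 21 24
```

```text
t: 9.63
tool_pos: [0.5944, 0.0441, 0.0343]
tool_rot: [0.77, 0.638, 0.0, -0.0]
ft_force: [0.2, -0.2, -0.6]
opening: 0.599
grasp_force: 0.0
tool [ 0.0017 -0.0729] 0.0343 yaw 1.571800802811116
hole [202. 123.] [203.1 121.1] 526 [-0.0332  0.0001]
hole [345. 124.] [346.6 121.8] 518 [ 0.0349 -0.0001]
plate [ 0.0009 -0.    ] yaw -0.0031 len 0.0681
```

View pics/w10.png

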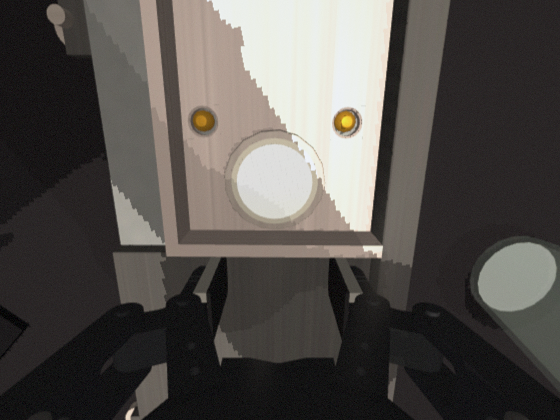

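Both brass pins show centred in the holes at (203,121) and (347,122). The hole spacing measures 68.1 mm at seat height, so the plate is down. I back off, rise and verify.

```bash
python3 -m crank '{"translation":[[-0.4,0,0],[-0.6,0,0],[-0.3,0,-0.8],[0,0,-1],[0,0,-1],[0,0,-1],[0,0,0],[0,0,0]],"roll":[0,0,0,0,0,0,0,0],"jaw":[0.4,0.4,0.4,0.4,0.4,0.4,0.4,0.4]}'; python3 chk.py w11 0.3 -1 21 14
python3 - <<'E'
from h import *
im=imaging.read_camera("scene")[:,:,::-1]; a=cv2.resize(im[200:330,160:340],None,fx=3,fy=3,interpolation=2)
w=cv2.imread("pics/w11.png"); w=cv2.resize(w,(300,225)); a[:225,-300:]=0
a=np.hstack([cv2.resize(a[:, :540],(480,346)),np.vstack([w,np.zeros((121,300,3),np.uint8)])])
cv2.imwrite("pics/fin.png",np.hstack([cv2.resize(im[200:330,160:340],(480,346),interpolation=2),a[:,480:]]))
E
```

```text
t: 10.35
tool_pos: [0.588, 0.005, 0.1509]
tool_rot: [0.77, 0.637, 0.002, 0.001]
ft_force: [-0.3, -0.3, -1.0]
opening: 0.598
grasp_force: 0.0
tool [ 0.0027 -0.1125] 0.1509 yaw 1.5712412274761778
hole [231.  72.] [231.3  70.4] 215 [-0.0334  0.0002]
hole [315.  72.] [315.9  70.8] 192 [0.0347 0.    ]
plate [0.0006 0.0001] yaw -0.0028 len 0.0681
```

View pics/fin.png

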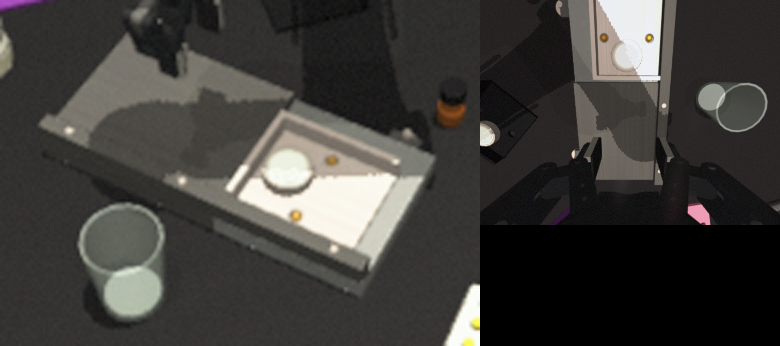

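The plate lies flat on the seat with both pins through its holes, at crop (332,160) and (295,215). The robot is clear and the beaker and vial are where they were.

```bash
python3 -c "
from station import close_job; print(close_job())"
```

```text
the job is handed in; nothing more can be done
None
```

The chamber plate was pushed, never lifted, onto both locating pins and lies flat on the lower seat; the job was handed in at about 10.5 s with the arm clear and nothing else on the bench touched.

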